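# Put the left-over power parts back in their stock trays

## Task

Put the four left-over parts back into stock: each goes into the empty compartment of the tray that already holds one of the same kind, the large blue and the small green capacitor each in its own tray. Stand every part upright and flat on the tray's floor, do not drop any, and leave the solder reel and the flux bottle where they stand.

Things in the scene. Friction and masses are not known exactly. Their poses are not given: they have to be found in the camera images.
- cap_large: large screw-terminal capacitor, loose, standing on the bench: upright cylinder with blue sleeve, diameter 50 mm, height 62 mm including two small aluminium screw terminals (4 mm high) on its black top; nominal mass 150 g. Origin at the centre of its underside, z up through its top.
- cap_small: small screw-terminal capacitor, loose, standing on the bench: upright cylinder with green sleeve, diameter 35 mm, height 52 mm including two small aluminium screw terminals (4 mm high) on its black top; nominal mass 65 g. Origin at the centre of its underside, z up through its top.
- choke: toroidal choke, loose, lying flat on its mounting plate: ring of copper windings over a yellow core, 40 mm outer diameter, from 4 to 28 mm above its underside (solid to the touch, the hole too), on a square black plate 42 x 42 x 4 mm; nominal mass 80 g. Origin at the centre of its underside, z up; plate edges along x and y.
- heatsink: aluminium heat sink, loose, standing on its base plate, fins up: 42 mm along its x (the fins run along x), 30 mm along its y (across the fins), 30 mm high; takes a grip like a solid block; nominal mass 50 g. Origin at the centre of its underside, z up.
- tray_cap_large: fixed black tray, 78 mm (x) by 152 mm (y), rim 14 mm high, walls and floor 3 mm thick; origin: centre of its underside, z up. A wall at y = 0, as high as the rim, makes two compartments of 72 x 71 mm inside. That centred at y = +37 mm holds grey foam and a fixed large blue capacitor, its top 65 mm above the bench. That centred at x = 0, y = -37 mm is empty, for the loose large blue capacitor.
- tray_cap_small: fixed black tray, 78 mm (x) by 152 mm (y), rim 14 mm high, walls and floor 3 mm thick; origin: centre of its underside, z up. A wall at y = 0, as high as the rim, makes two compartments of 72 x 71 mm inside. That centred at y = +37 mm holds grey foam and a fixed small green capacitor, its top 55 mm above the bench. That centred at x = 0, y = -37 mm is empty, for the loose small green capacitor.
- tray_choke: fixed black tray, 78 mm (x) by 152 mm (y), rim 14 mm high, walls and floor 3 mm thick; origin: centre of its underside, z up. A wall at y = 0, as high as the rim, makes two compartments of 72 x 71 mm inside. That centred at y = +37 mm holds grey foam and a fixed choke, its top 31 mm above the bench. That centred at x = 0, y = -37 mm is empty, for the loose choke.
- tray_heatsink: fixed black tray, 78 mm (x) by 152 mm (y), rim 14 mm high, walls and floor 3 mm thick; origin: centre of its underside, z up. A wall at y = 0, as high as the rim, makes two compartments of 72 x 71 mm inside. That centred at y = +37 mm holds grey foam and a fixed heat sink, its top 33 mm above the bench. That centred at x = 0, y = -37 mm is empty, for the loose heat sink.
- solder_reel: bystander, loose: reel of solder wire standing on its flange, orange flanges of 60 mm diameter, 46 mm high. Origin at the centre of its underside.
- flux_bottle: bystander, loose: white and yellow flux bottle with red nozzle, 44 mm diameter, 90 mm high. Origin at the centre of its underside.
Things that resemble listed ones, but are neither listed nor needed, are in the scene too. Of the things shaped like the cap_small, the green one is meant.

How it is judged:
By the outcome, as a careful person would: the job done as asked, in the order asked, and still so for the second after the job is handed in, with the robot touching nothing.
It also fails if it takes over 99 s, if anything falls off the work surface, if the arm or the gripper's body presses on something with over 40 N, if the wrist force passes 120 N, or if a joint passes its speed limit or range.

## Robot

A 6-joint arm with a two-finger parallel gripper is mounted at the origin on the work surface. World frame = base frame: x ahead of the robot, y to its left, z up, the work surface at z = 0. Lengths are in m, angles in rad, forces in N, time in s.
With the tool pointing down it reaches from about 0.275 to 1 m from the base axis. Payload 8.4 kg.
Tool frame: the origin (TCP) lies on the centre line of the jaws, within the pads' length; the fingertips stand 14 mm ahead of it and the grasp point (between the pads) lies 5 mm behind it; z points along the fingers, y is the line along which they close (so a half turn about z gives the same grasp; the last joint's range is limited). The gripper opens to 85 mm and grips with 20 to 120 N. Pads are 22 mm wide; open, the fingers measure 114 mm over their backs; the gripper's body (76 mm by 85 mm) begins 54 mm behind the grasp point. The pads swing forward as they close: fully open they stand 13 mm farther back than shut.
Start: joints at [-1.338, 0.353, 1.633, -0, 1.155, -0.002], TCP at [0.145, -0.608, 0.245] pointing down, gripper open.
Joint ranges: [-2.63, 2.63], [-0.92, 2.1], [0.06, 2.66], [-1.3, 4.44], [0, 2.69], [-3.02, 3.02]. Speed limits (rad/s): [2.22, 2.22, 2.79, 3.14, 3.14, 3.14].

## Interface

Orientations are given as a rotation vector (axis times angle).
In Python, from station import readout, optics, job gives the robot as it stands.
- The arm moves only by the tool arm_command, never from a script. Its arguments are lists of equal length, an entry for each row: "dp": the shift along the tool's x, y, z in mm, a list of three; "roll": the turn about the tool's z in degrees; "claw": the closure, from 0 (fully open) to 1 (shut). In form: {"dp": [[dx, dy, dz], ...], "roll": [roll, ...], "claw": [claw, ...]}. A call has 1 to 20 rows; each row shifts and turns the commanded pose from where the row before left it, along the tool's axes as they then stand; what a row does not reach is not made up. A row lasts 1/12 s, in which the tool goes at most 41.7 mm and 7.16 degrees, less where a joint would pass 70% of its speed; a pose out of reach is approached as far as the arm can. A call with a gripper value outside its range is refused whole. The fingers move at their own pace and stop on an object; "grip_force" is the grip in N (left out, the last holds). Time passes only in rows, so rows that do not move let the fingers close. It gives the time, the measured TCP pose, the force, the opening and the grip force at its end, in the units of the state.
- readout.state(): the state, without advancing time (a new reading comes with each control period).
- optics.capture(name): name is "scene" or "top" or "wrist"; returns a dict with "image" (480x640x3 uint8, red, green, blue), "z_map" (480x640 float32, m along the optical axis (not along the pixel's ray), 0 where there is no reading), "mtx" (3x3 intrinsics, pixels), "dist_coeffs" ([k1, k2, p1, p2, k3] as OpenCV has them; the pictures are not rectified), "world_from_camera" (4x4, takes a point from camera to world coordinates). Camera axes: x right, y down, z forward; pixel columns grow to the right and rows downward; lengths in m; the calibration is good to about 2 mm. A picture is of the moment at which its call begins.
- job.finish_job(): hands the job in; it is judged then, once.
The state is a dict: "t": time; "joint_pos": joint angles; "qd": joint speeds; "joint_efforts": joint torques, N m; "eef_pos": TCP position; "eef_rot": TCP orientation; "contact_force": force on the tool from outside, world axes, zero at the start; "moment": the same for the moment, N m; "gripper_width": finger opening in m; "grip_force": force on a finger pad.
Only numpy, scipy, OpenCV 4.12 (cv2) and the standard library are available. Lean on these libraries where they do the work, as an engineer would, in place of code of your own. Each camera call takes 0.05 s, during which the arm holds its last target. There are 200 camera calls.

## Working session

There is one attempt and no reset: what is moved stays moved. The work goes in short steps, Python scripts to look and compute and a tool call to move; the robot and the scene stay as the last step left them, time stands still between calls to the robot, and variables do not carry over. Pictures are saved under pics/ and viewed, at most 16 in all, crops included, and the job is handed in when it is done.

Besides the shell and the picture viewer there is one more tool, called as a command line: name --pt "numbers of a row" for each row, then --argument value for the rest. arm_command: Moves the arm, as the interface text tells. Its arguments: {"type":"object","properties":{"dp":{"type":"array","items":{"type":"array","items":{"type":"number"}}},"roll":{"type":"array","items":{"type":"number"}},"claw":{"type":"array","items":{"type":"number"}},"grip_force":{"type":"number"}},"required":["dp","roll","claw"]}

```bash
mkdir -p pics; ls; cat > h.py <<'E'
import numpy as np, cv2
from station import readout, optics, job
from scipy.spatial.transform import Rotation as R
def cap(n,save=None):
    c=optics.capture(n)
    if save: cv2.imwrite('pics/'+save,c['image'][:,:,::-1])
    return c
def ray(c,uv,z):
    uv=np.asarray(uv,float).reshape(-1,1,2)
    n=cv2.undistortPoints(uv,np.array(c['mtx']),np.array(c['dist_coeffs'])).reshape(-1,2)
    d=np.c_[n,np.ones(len(n))]@c['world_from_camera'][:3,:3].T; o=c['world_from_camera'][:3,3]
    return o+d*((z-o[2])/d[:,2])[:,None]
def cloud(c):
    v,u=np.mgrid[0:480,0:640]
    uv=np.stack([u,v],-1).reshape(-1,1,2).astype(float)
    n=cv2.undistortPoints(uv,np.array(c['mtx']),np.array(c['dist_coeffs'])).reshape(-1,2)
    z=c['z_map'].reshape(-1,1)
    p=np.c_[n,np.ones(len(n))]*z
    T=c['world_from_camera']
    return (p@T[:3,:3].T+T[:3,3]).reshape(480,640,3)
E
python3 - <<'E'
from h import *
for n in ['top','scene','wrist']:
    c=cap(n,n+'0.png'); print(n,np.round(c['world_from_camera'],3).tolist(),np.round(c['mtx'],1).tolist(),c['dist_coeffs'])
    np.savez(''+n+'0.npz',**c)
s=readout.state(); print(s)
E
```

```text
pics
top [[0.018, -0.992, 0.127, 0.407], [-1.0, -0.02, -0.013, 0.008], [0.015, -0.127, -0.992, 1.145], [0.0, 0.0, 0.0, 1.0]] [[488.8, 0.0, 326.7], [0.0, 488.8, 244.7], [0.0, 0.0, 1.0]] [-0.08800798  0.          0.          0.          0.        ]
scene [[-0.532, 0.678, -0.507, 1.028], [0.847, 0.416, -0.332, 0.337], [-0.014, -0.606, -0.795, 0.795], [0.0, 0.0, 0.0, 1.0]] [[456.1, 0.0, 318.3], [0.0, 456.1, 239.1], [0.0, 0.0, 1.0]] [-0.05090333  0.          0.          0.          0.        ]
wrist [[0.233, -0.934, -0.27, 0.215], [-0.973, -0.224, -0.063, -0.59], [-0.002, 0.277, -0.961, 0.372], [0.0, 0.0, 0.0, 1.0]] [[396.3, 0.0, 316.8], [0.0, 396.3, 241.2], [0.0, 0.0, 1.0]] [-0.06100566  0.          0.          0.          0.        ]
{'t': 0.15, 'joint_pos': array([-1.33843007e+00,  3.53491271e-01,  1.63393268e+00,  2.41337507e-06,
        1.15521416e+00, -2.39019173e-03]), 'qd': array([ 3.97529758e-04, -2.25963765e-03, -1.33531902e-03,  1.41411341e-03,
        1.44181405e-03,  2.96733897e-05]), 'joint_efforts': array([-6.12543181e-05, -6.05634713e+01, -3.42337310e+01, -2.44931431e-05,
        6.10756848e-03,  1.56823035e-05]), 'eef_pos': array([ 0.14530804, -0.607528  ,  0.24474586]), 'eef_rot': array([-3.11894414e+00, -3.67785212e-01,  1.84910238e-04]), 'contact_force': array([ 0.56990105, -0.33885538, -0.36841706]), 'moment': array([0.00215345, 0.03382857, 0.01094973]), 'grip_force': 0.0, 'gripper_width': 0.08544466103467463}
```

View pics/top0.png

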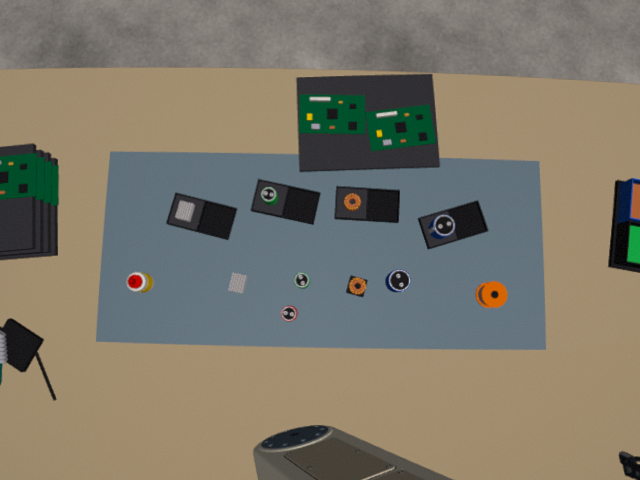

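View pics/scene0.png

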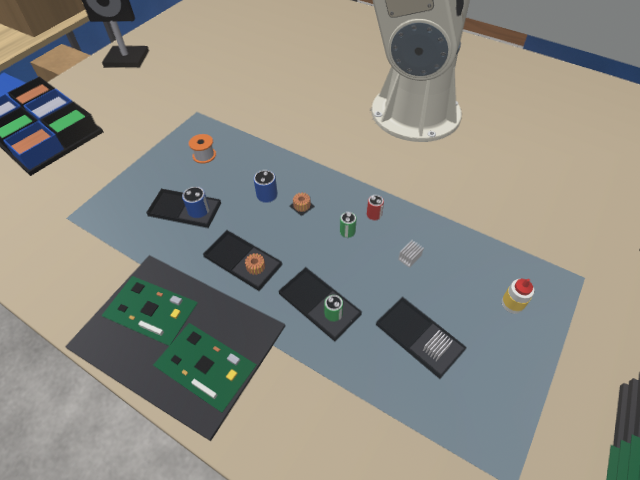

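The top view shows trays at about (201,216) heatsink, (286,201) small cap, (367,205) choke and (453,225) large cap. Loose parts are heatsink (237,283), green cap (302,281), choke (357,286) and large cap (398,281). The red look-alike is at (289,313), the reel at (492,294) and the flux bottle at (139,282). The scene view agrees with this layout.

```bash
cat > m.py <<'E'
from h import *
import sys
def load(n): return dict(np.load(n+'0.npz'))
def blob(mask,seed,r=14):
    mask=mask.astype(np.uint8); n,l,st,ce=cv2.connectedComponentsWithStats(mask)
    u,v=seed; w=l[v-r:v+r+1,u-r:u+r+1]; ids=np.bincount(w[w>0]); k=ids.argmax()
    return l==k
if __name__=='__main__':
    c=load('top'); P=cloud(c); im=c['image']; hsv=cv2.cvtColor(im,cv2.COLOR_RGB2HSV)
    mat=P[300:340,150:240]; print('mat z',mat[...,2].mean(),mat[...,2].std())
    dz=np.median(mat[...,2])
    # trays: dark mask, outline on rim plane
    dark=(hsv[...,2]<70)
    for n,s in dict(heat=(215,220),small=(301,206),choke=(383,206),large=(470,220)).items():
        m=blob(cv2.morphologyEx(dark.astype(np.uint8),cv2.MORPH_OPEN,np.ones((3,3))),s,5)
        cn=max(cv2.findContours(m.astype(np.uint8),0,cv2.CHAIN_APPROX_NONE)[0],key=len)
        h=cv2.convexHull(cn).reshape(-1,2)
        X=ray(c,h,0.014)[:,:2]*1000
        r=cv2.minAreaRect(X.astype(np.float32)); 
        b=cv2.boxPoints(r); e=[b[1]-b[0],b[2]-b[1]]; e=max(e,key=np.linalg.norm); 
        if e[1]<0:e=-e
        print('tray',n,np.round(r[0],1),np.round(r[1],1),'y-axis dir deg',round(np.degrees(np.arctan2(e[1],e[0])),1))
    # parts by height
    Z=P[...,2]-dz
    for n,s,h in [('large',(398,281),.058),('small',(302,281),.048),('choke',(357,286),.028),('heat',(237,283),.030),('red',(289,313),.048),('reel',(492,294),.046),('flux',(139,282),.09)]:
        m=blob(Z>0.012,s,6); q=P[m]; top=q[q[:,2]-dz>h-.006]
        r=cv2.minAreaRect((top[:,:2]*1000).astype(np.float32))
        print(n,m.sum(),'maxz',round(np.percentile(q[:,2]-dz,95)*1000,1),'rect',np.round(r[0],1),np.round(r[1],1),round(r[2],1),'circ',np.round(cv2.minEnclosingCircle((top[:,:2]*1000).astype(np.float32))[0],1), 'mean',np.round(top[:,:2].mean(0)*1000,1))
E
python3 m.py; python3 - <<'E'
import cv2
a=cv2.imread('pics/top0.png')[165:335,110:520]
cv2.imwrite('pics/crop1.png',cv2.resize(a,None,fx=1.95,fy=1.95,interpolation=cv2.INTER_CUBIC))
E
```

```text
mat z 0.001992630722766796 0.046734898080798254
tray heat [615.3 290.4] [152.9  77.7] y-axis dir deg 76.4
tray small [653.4  93.3] [151.1  78.6] y-axis dir deg 78.7
tray choke [ 650.8 -100.3] [150.8  79.1] y-axis dir deg 87.6
tray large [ 606.9 -304.1] [ 77.7 154.1] y-axis dir deg 107.9
large 447 maxz 62.5 rect [443.2 -91.8] [ 49.3 212. ] 19.5 circ [440.8 -92.6] mean [ 470.7 -168. ]
small 196 maxz 52.9 rect [449.4  29.5] [88.9 33.3] 47.7 circ [446.1  31.5] mean [467.   49.7]
choke 203 maxz 31.2 rect [432. -48.] [ 38.7 116.1] 42.5 circ [437.9 -42.7] mean [457.9 -76.2]
heat 222 maxz 31.3 rect [460.  196.4] [30.2 41.9] 79.6 circ [460.3 197.8] mean [459.8 197. ]
red 200 maxz 52.6 rect [403.7  53.6] [32.9 85.6] 25.3 circ [396.6  50.3] mean [392.8  76.5]
reel 556 maxz 48.8 rect [ 439.  -205.8] [ 54.8 428.7] 1.2 circ [ 425.1 -206.1] mean [ 442.1 -386. ]
flux 426 maxz 79.0 rect [433.5 214.9] [417.4   7.4] 83.7 circ [430.8 215.2] mean [451.3 386.8]
```

View pics/crop1.png

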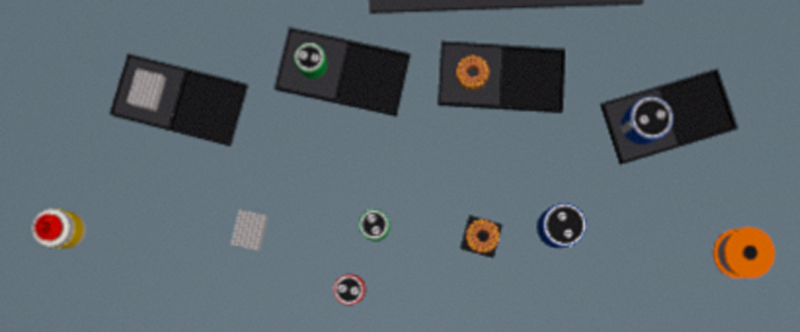

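View pics/wrist0.png

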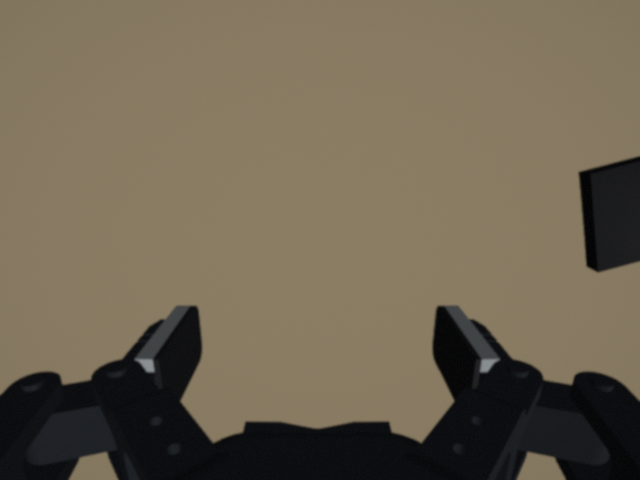

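The crop confirms the layout: each tray's empty compartment is on its right (−y) side. The choke plate is turned by about 15° and the heatsink by about 10°. The wrist view shows the open finger pads at (180,350) and (455,350). Next I'll redo the parts with the outliers removed and cross-check against the scene camera.

```bash
cat > m2.py <<'E'
from m import *
for cam,seeds in [('top',[('large',(398,281),.058),('small',(302,281),.048),('choke',(357,286),.028),('heat',(237,283),.030),('red',(289,313),.048),('reel',(492,294),.046),('flux',(139,282),.09)]),
  ('scene',[('large',(265,180),.058),('small',(348,220),.048),('choke',(302,202),.028),('heat',(411,253),.030)])]:
    c=load(cam); P=cloud(c)
    for n,s,h in seeds:
        u,v=s; w=P[v-28:v+29,u-28:u+29].reshape(-1,3)
        base=np.median(w[:,2]); q=w[(w[:,2]>base+h-.005)&(w[:,2]<base+h+.006)]
        q=q[np.linalg.norm(q[:,:2]-np.median(q[:,:2],0),axis=1)<.034]
        r=cv2.minAreaRect((q[:,:2]*1000).astype(np.float32))
        print(cam,n,len(q),'base',round(base*1000,1),'top',round(np.median(q[:,2]-base)*1000,1),'rect',np.round(r[0],1),np.round(r[1],1),round(r[2],1),'mean',np.round(q[:,:2].mean(0)*1000,1))
    hsv=cv2.cvtColor(c['image'],cv2.COLOR_RGB2HSV)
    dark=(hsv[...,2]<70)
    if cam=='scene':
      for n,s in dict(heat=(405,323),small=(305,290),choke=(230,250),large=(165,207)).items():
        m=blob(cv2.morphologyEx(dark.astype(np.uint8),cv2.MORPH_OPEN,np.ones((3,3))),s,5)
        q=P[m]; q=q[(q[:,2]>.002)&(q[:,2]<.02)]
        r=cv2.minAreaRect((q[:,:2]*1000).astype(np.float32)); print('tray',n,np.round(r[0],1),np.round(r[1],1),round(r[2],1))
    # choke plate by dark mask at 4 mm plane
    s=dict(top=(357,286),scene=(302,204))[cam]; m=np.zeros(dark.shape,np.uint8); u,v=s; ss=hsv[...,2]<60
    m[v-18:v+19,u-18:u+19]=ss[v-18:v+19,u-18:u+19]
    pts=np.argwhere(m)[:,::-1]; X=ray(c,pts,.004)[:,:2]*1000
    X=X[np.linalg.norm(X-np.median(X,0),axis=1)<36]
    r=cv2.minAreaRect(X.astype(np.float32)); print('plate',len(X),np.round(r[0],1),np.round(r[1],1),round(r[2],1))
c=load('wrist'); Z=c['z_map']; T=c['world_from_camera']; P=cloud(c); s=readout.state(); Rt=R.from_rotvec(s['eef_rot'])
L=Rt.inv().apply(P.reshape(-1,3)-s['eef_pos']).reshape(480,640,3)*1000
print('roll axes',np.round(Rt.as_matrix(),3).tolist())
for u,v in [(190,312),(195,330),(160,340),(150,365),(445,312),(440,330),(490,365)]: print((u,v),np.round(L[v,u],1))
E
python3 m2.py
```

```text
top large 383 base 0.5 top 58.1 rect [ 471.7 -169.1] [47.1 49.9] 0.7 mean [ 471.1 -168.5]
top small 186 base 0.3 top 48.1 rect [468.2  50.1] [34.  31.6] 0.3 mean [467.6  50.1]
top choke 184 base 0.4 top 27.0 rect [458.  -77.1] [38.8 36.8] 2.2 mean [458.6 -77. ]
top heat 111 base 0.2 top 28.7 rect [460.  196.4] [30.2 41.9] 79.6 mean [459.3 197.4]
top red 186 base 0.3 top 48.4 rect [392.   77.2] [33.2 31.3] 1.1 mean [392.7  76.9]
top reel 500 base 0.7 top 44.8 rect [ 442.8 -390.4] [54.6 59.6] 0.6 mean [ 442.4 -389.2]
top flux 11 base 0.6 top 88.1 rect [454.6 417.8] [4.4 9.5] 0.6 mean [454.6 418.6]
plate 65 [457.8 -77.8] [39.6 40. ] 76.5
scene large 281 base -0.1 top 58.0 rect [ 472.6 -168.7] [49.5 47.8] 36.5 mean [ 475.7 -167.2]
scene small 167 base -0.2 top 47.8 rect [470.9  50. ] [33.8 33. ] 66.5 mean [472.3  50.9]
scene choke 170 base -0.4 top 26.5 rect [461.3 -77.9] [39.3 38.8] 46.7 mean [461.8 -76.8]
scene heat 150 base -0.2 top 28.1 rect [462.3 197.5] [31.  42.7] 78.7 mean [462.1 197.7]
tray heat [619.4 291.2] [151.   78.6] 76.2
tray small [657.4  93.2] [152.5  78.8] 79.4
tray choke [ 655.4 -100.1] [153.   79.2] 88.0
tray large [ 611.1 -306.1] [ 80.9 154.3] 17.4
plate 37 [461.9 -77.1] [38.8 38.6] 75.0
roll axes [[0.973, 0.233, -0.0], [0.233, -0.973, 0.001], [0.0, -0.001, -1.0]]
(190, 312) [ 11.2 -44.3  -5.4]
(195, 330) [  2.7 -44.2  -2.3]
(160, 340) [ 12.8 -46.3 -26.8]
(150, 365) [ 10.  -46.3 -35.1]
(445, 312) [12.2 41.8 -7.2]
(440, 330) [ 3.3 42.1 -3.3]
(490, 365) [  9.7  46.  -34.7]
```

Both cameras agree to within 4 mm, and heights and sizes match the spec. With the gripper open, the fingertips sit at tool z ≈ 0.

Targets in mm, as means of the two cameras:

| Part | Pick (x, y) | Place (x, y) | Tray yaw |
|---|---|---|---|
| Large cap | (472, −169) | (620, −340) | 17.5° |
| Small cap | (469.5, 50) | (648, 57) | −11° |
| Choke | (460, −77.5), plate −14° | (651.6, −137) | −2.2° |
| Heatsink | (461, 197), −11° | (608.5, 255) | −13.7° |

I'll start with the large cap.

arm_command --pt "0 0 0" --pt "0 0 0" --pt "0 0 0" --pt "0 0 0" --pt "0 0 0" --pt "0 0 0" --pt "0 0 0" --pt "0 0 0" --pt "0 0 0" --pt "0 0 0" --pt "0 0 0" --pt "0 0 0" --pt "0 0 0" --pt "0 0 0" --roll '[-7,-7,-7,-7,-7,-7,-7,-7,-7,-7,-7,-7,-7,-3]' --claw '[0,0,0,0,0,0,0,0,0,0,0,0,0,0]' --grip_force 40

```text
t: 1.32
eef_pos: [0.1454, -0.6077, 0.245]
eef_rot: [-1.85, -2.539, -0.001]
contact_force: [-0.3, -0.1, -1.5]
gripper_width: 0.0854
grip_force: 0.0
```

arm_command --pt "20 28 0" --pt "20 28 0" --pt "20 28 0" --pt "20 28 0" --pt "20 28 0" --pt "20 28 0" --pt "20 28 0" --pt "20 28 0" --pt "20 28 0" --pt "20 28 0" --pt "20 28 0" --pt "20 28 0" --pt "20 28 0" --pt "20 28 0" --pt "20 28 0" --pt "20 23 0" --pt "0 0 0" --pt "0 0 0" --roll '[0,0,0,0,0,0,0,0,0,0,0,0,0,0,0,0,0,0]' --claw '[0,0,0,0,0,0,0,0,0,0,0,0,0,0,0,0,0,0]'

```text
t: 2.82
eef_pos: [0.4725, -0.1685, 0.2451]
eef_rot: [-1.855, -2.535, 0.0]
contact_force: [0.5, -1.3, -0.5]
gripper_width: 0.0851
grip_force: 0.0
```

```bash
cat > w.py <<'E'
from h import *
import sys
# wrist look: python3 w.py x y h pngname  -> top face near (x,y) mm with top height h mm
def look(x,y,h,name=None,cam='wrist',rad=33):
    c=cap(cam,name); P=cloud(c).reshape(-1,3)*1000
    q=P[(abs(P[:,2]-h)<5)&(np.hypot(P[:,0]-x,P[:,1]-y)<rad)]
    r=cv2.minAreaRect(q[:,:2].astype(np.float32))
    s=readout.state(); Rt=R.from_rotvec(s['eef_rot']); 
    m=np.r_[r[0],s['eef_pos'][2]*1000]-s['eef_pos']*1000
    print(cam,len(q),'top z',round(np.median(q[:,2]),1),'rect',np.round(r[0],1),np.round(r[1],1),round(r[2],1),'d_tool',np.round(Rt.inv().apply(m),1),'tcp',np.round(s['eef_pos']*1000,1))
    return c
if __name__=='__main__':
    a=sys.argv; look(float(a[1]),float(a[2]),float(a[3]),a[4] if len(a)>4 else None)
E
python3 w.py 472 -169 58 w1.png
```

```text
wrist 2814 top z 57.7 rect [ 471.  -168.6] [49.1 49.4] 78.0 d_tool [ 1.  -0.6  0. ] tcp [ 471.9 -169.3  245. ]
```

View pics/w1.png

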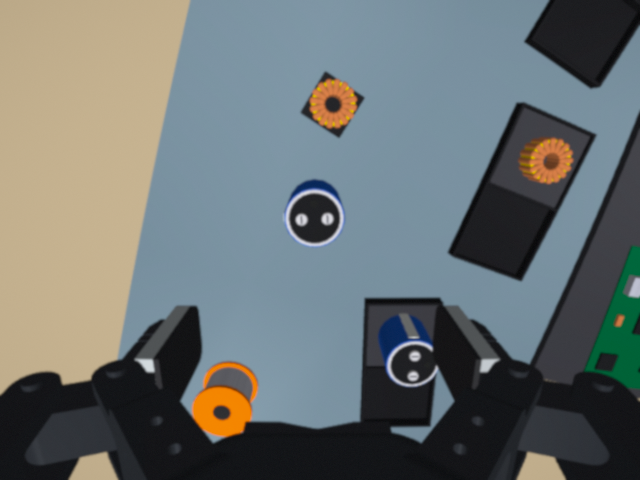

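The wrist view shows the large cap at (315,215), upright, within 1 mm of the TCP axis. I'll descend and grip it.

arm_command --pt "1 0 30" --pt "0 -0.5 40" --pt "0 0 40" --pt "0 0 40" --pt "0 0 30" --pt "0 0 20" --pt "0 0 13" --pt "0 0 0" --pt "0 0 0" --pt "0 0 0" --pt "0 0 0" --pt "0 0 0" --pt "0 0 0" --pt "0 0 0" --pt "0 0 0" --roll '[0,0,0,0,0,0,0,0,0,0,0,0,0,0,0]' --claw '[0,0,0,0,0,0,0,0,1,1,1,1,1,1,1]' --grip_force 45

```text
t: 4.12
eef_pos: [0.4719, -0.1695, 0.0337]
eef_rot: [1.857, 2.531, 0.0]
contact_force: [-2.2, -2.0, 7.1]
gripper_width: 0.0491
grip_force: 46.3
```

arm_command --pt "0 0 0" --pt "0 0 0" --pt "0 0 -2" --pt "0 0 -10" --pt "0 0 -25" --pt "0 0 -30" --pt "0 0 -30" --pt "0 0 -23" --pt "0 0 0" --pt "0 0 0" --roll '[0,0,0,0,0,0,0,0,0,0]' --claw '[1,1,1,1,1,1,1,1,1,1]'

```text
t: 4.95
eef_pos: [0.4721, -0.1692, 0.1542]
eef_rot: [1.856, 2.53, 0.002]
contact_force: [0.2, 0.4, -2.9]
gripper_width: 0.0491
grip_force: 47.1
```

```bash
cat > t.py <<'E'
from h import *
import sys
# fingertip z in tool frame, and lowest depth
c=cap('wrist',sys.argv[1]); P=cloud(c); s=readout.state(); Rt=R.from_rotvec(s['eef_rot'])
L=Rt.inv().apply(P.reshape(-1,3)-s['eef_pos'])*1000
w=s['gripper_width']*500; print('width',2*w,'tcp',np.round(s['eef_pos']*1000,1),'grip',s['grip_force'])
for sg in (-1,1):
    q=L[(abs(L[:,0])<13)&(sg*L[:,1]>w-2)&(sg*L[:,1]<w+16)&(L[:,2]<25)&(L[:,2]>-30)]
    print(sg,len(q),'tip z pct',np.round(np.percentile(q[:,2],[50,90,95,98,100]),1))
E
python3 t.py w2.png
```

```text
width 49.103275983345675 tcp [ 471.2 -168.8  152.8] grip 47.14241445064545
-1 2362 tip z pct [-17.1   0.4   3.6   6.1  24.7]
1 2991 tip z pct [-20.5  -0.2   3.2   6.2  23.2]
```

View pics/w2.png

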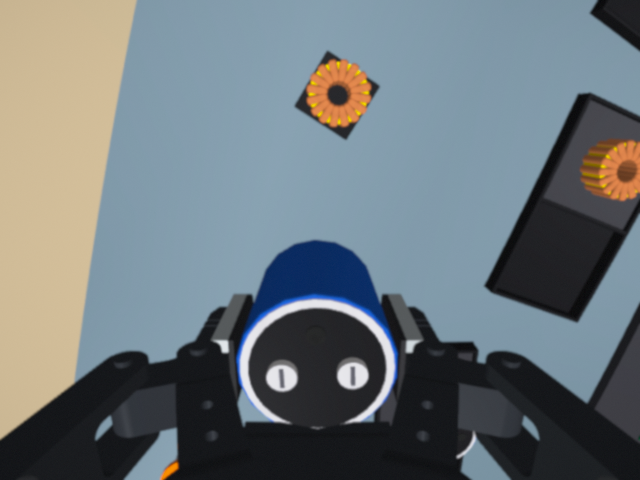

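The large cap is held upright, with the tips 8 mm ahead of the TCP at this width. I'll carry it to its tray.

arm_command --pt "-13 5 0" --pt "-26 11 0" --pt "-30 13 0" --pt "-30 13 0" --pt "-30 13 0" --pt "-30 13 0" --pt "-26 12 0" --pt "-15 6 0" --pt "-8 4 0" --pt "0 0 0" --pt "0 0 0" --roll '[0,0,0,0,0,0,0,0,0,0,0]' --claw '[1,1,1,1,1,1,1,1,1,1,1]'

```text
t: 5.92
eef_pos: [0.6186, -0.3399, 0.1506]
eef_rot: [-1.857, -2.53, 0.0]
contact_force: [0.1, 1.1, -2.9]
gripper_width: 0.049
grip_force: 47.2
```

arm_command --pt "0 0 15" --pt "0 0 28" --pt "0 0 28" --pt "0 0 20" --pt "0 0 12" --pt "0 0 6" --pt "0 0 0" --pt "0 0 0" --roll '[0,0,0,0,0,0,0,0]' --claw '[1,1,1,1,1,1,1,1]'

```text
t: 6.58
eef_pos: [0.6198, -0.3403, 0.0441]
eef_rot: [1.858, 2.532, 0.0]
contact_force: [0.7, -0.0, -1.6]
gripper_width: 0.049
grip_force: 47.2
```

```bash
python3 - <<'E'
from h import *
for n in ['top','wrist']:
    c=cap(n,n+'2.png')
print(readout.state()['eef_pos'],readout.state()['contact_force'])
a=cv2.imread('pics/top2.png')[150:300,380:580]; a=cv2.resize(a,None,fx=2.5,fy=2.5,interpolation=cv2.INTER_CUBIC)
b=cv2.imread('pics/wrist2.png'); b=cv2.resize(b,(500,375)); a=cv2.resize(a,(300,225)); a=cv2.copyMakeBorder(a,0,150,0,0,0)
cv2.imwrite('pics/c2.png',np.hstack([a,b]))
E
```

```text
[ 0.62041405 -0.34073873  0.04494015] [-0.60277636  0.23704102 -1.26335111]
```

View pics/c2.png

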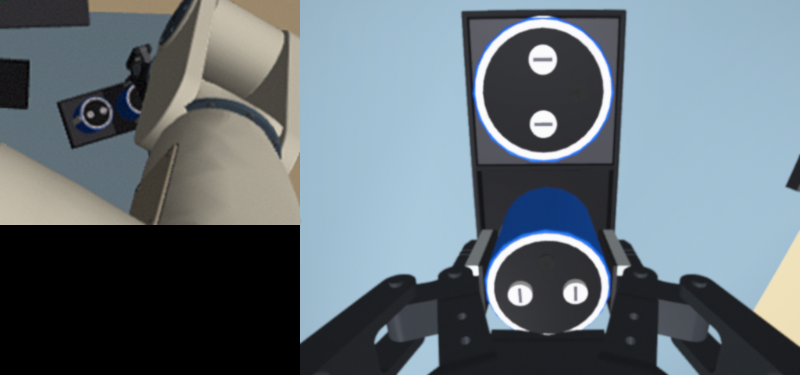

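The cap hangs centred over the compartment, parallel to its neighbour. The commanded height should end 3 mm above the pick height, so I'll lower it gently.

arm_command --pt "0 0 3" --pt "0 0 2" --pt "0 0 1" --pt "0 0 1" --pt "0 0 0" --pt "0 0 0" --roll '[0,0,0,0,0,0]' --claw '[1,1,1,1,1,1]'

```text
t: 7.18
eef_pos: [0.6195, -0.3404, 0.0368]
eef_rot: [1.859, 2.533, 0.0]
contact_force: [-2.2, 1.3, 5.3]
gripper_width: 0.0491
grip_force: 47.6
```

arm_command --pt "0 0 0.5" --pt "0 0 0.5" --pt "0 0 0" --roll '[0,0,0]' --claw '[1,1,1]'

```text
t: 7.43
eef_pos: [0.6195, -0.3404, 0.0368]
eef_rot: [1.859, 2.533, 0.0]
contact_force: [-5.7, 2.5, 12.5]
gripper_width: 0.0489
grip_force: 48.6
```

It has reached the floor, so I'll relieve the load, open and retreat.

arm_command --pt "0 0 -0.5" --pt "0 0 -0.5" --pt "0 0 0" --pt "0 0 0" --pt "0 0 0" --pt "0 0 0" --pt "0 0 0" --pt "0 0 -10" --pt "0 0 -25" --pt "0 0 -35" --pt "0 0 -35" --pt "0 0 -20" --pt "0 0 0" --roll '[0,0,0,0,0,0,0,0,0,0,0,0,0]' --claw '[1,1,0.3,0.2,0.1,0,0,0,0,0,0,0,0]'

```text
t: 8.52
eef_pos: [0.6223, -0.3419, 0.1681]
eef_rot: [1.853, 2.525, 0.002]
contact_force: [0.8, -1.8, -0.2]
gripper_width: 0.0853
grip_force: 0.0
```

```bash
python3 w.py 620 -340 61 w3.png
```

```text
wrist 4795 top z 60.7 rect [ 620.  -339.1] [49.5 49. ] 49.6 d_tool [ 2.5 -0.4 -0. ] tcp [ 621.1 -341.3  165.2]
```

View pics/w3.png

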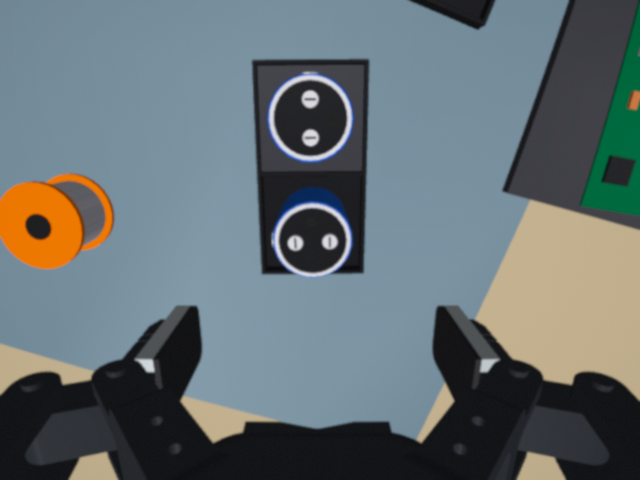

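The large cap stands flat and upright in its compartment at (312,240), top at 60.7 mm against 61 expected. Next is the small green cap. I'll roll +28.5° and travel to it.

arm_command --pt "0 0 -10" --pt "0 0 -10" --pt "0 0 -10" --pt "0 0 -10" --pt "0 0 0" --roll '[7,7,7,7,0.5]' --claw '[0,0,0,0,0]'

```text
t: 8.98
eef_pos: [0.6198, -0.3405, 0.2022]
eef_rot: [2.43, 1.99, 0.001]
contact_force: [0.3, 0.3, 0.4]
gripper_width: 0.0854
grip_force: 0.0
```

arm_command --pt "16 -10 0" --pt "28 -18 0" --pt "30 -19 0" --pt "30 -19 0" --pt "30 -19 0" --pt "30 -19 0" --pt "30 -19 0" --pt "30 -19 0" --pt "30 -19 0" --pt "30 -19 0" --pt "30 -18 0" --pt "22 -13 0" --pt "12 -8 0" --pt "6.5 -3 0" --pt "0 0 0" --pt "0 0 0" --roll '[0,0,0,0,0,0,0,0,0,0,0,0,0,0,0,0]' --claw '[0.1,0.25,0.25,0.25,0.25,0.25,0.25,0.25,0.25,0.25,0.25,0.25,0.25,0.25,0.25,0.25]'

```text
t: 10.32
eef_pos: [0.4696, 0.0499, 0.2008]
eef_rot: [-2.423, -2.0, 0.001]
contact_force: [0.4, 0.4, 0.0]
gripper_width: 0.0638
grip_force: 0.0
```

```bash
python3 w.py 470 50 48 w4.png; python3 -c "
from h import *;s=readout.state();print(s['eef_pos'],s['gripper_width'],2*np.degrees(np.arctan2(s['eef_rot'][1],s['eef_rot'][0])))"
```

```text
wrist 1692 top z 47.6 rect [468.   50.1] [34.  34.4] 50.2 d_tool [ 0.3 -1.9  0. ] tcp [469.8  49.5 201. ]
[0.46979693 0.04950051 0.2009547 ] 0.0639234118896589 79.02001624438067
```

View pics/w4.png

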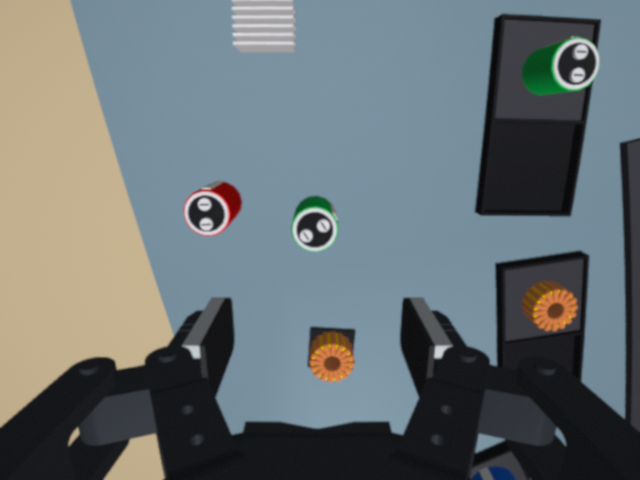

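The green cap is at (315,228), within 2 mm of the TCP axis, and the red one is clear at the left. Descending to grip.

arm_command --pt "0 -1 20" --pt "0 0 38" --pt "0 0 38" --pt "0 0 38" --pt "0 0 25" --pt "0 0 15" --pt "0 0 0" --pt "0 0 0" --pt "0 0 0" --pt "0 0 0" --pt "0 0 0" --pt "0 0 0" --pt "0 0 0" --pt "0 0 0" --roll '[0,0,0,0,0,0,0,0,0,0,0,0,0,0]' --claw '[0.25,0.25,0.25,0.25,0.25,0.25,0.25,1,1,1,1,1,1,1]' --grip_force 35

```text
t: 11.53
eef_pos: [0.4696, 0.0503, 0.0284]
eef_rot: [2.423, 1.997, 0.003]
contact_force: [1.1, -1.3, 8.2]
gripper_width: 0.0343
grip_force: 35.3
```

arm_command --pt "0 0 0" --pt "0 0 -2" --pt "0 0 -10" --pt "0 0 -25" --pt "0 0 -30" --pt "0 0 -30" --pt "0 0 -23" --pt "0 0 0" --pt "0 0 0" --roll '[0,0,0,0,0,0,0,0,0]' --claw '[1,1,1,1,1,1,1,1,1]'

```text
t: 12.28
eef_pos: [0.4694, 0.0505, 0.1491]
eef_rot: [2.423, 1.996, 0.005]
contact_force: [-0.8, -0.3, -0.4]
gripper_width: 0.0342
grip_force: 35.0
```

```bash
python3 t.py w5.png
```

```text
width 34.2373114560493 tcp [468.5  50.4 147.9] grip 35.03827750682831
-1 2405 tip z pct [-15.4   3.3   6.1   8.6  12.7]
1 2939 tip z pct [-15.9   3.7   7.2  11.6  24.2]
```

View pics/w5.png

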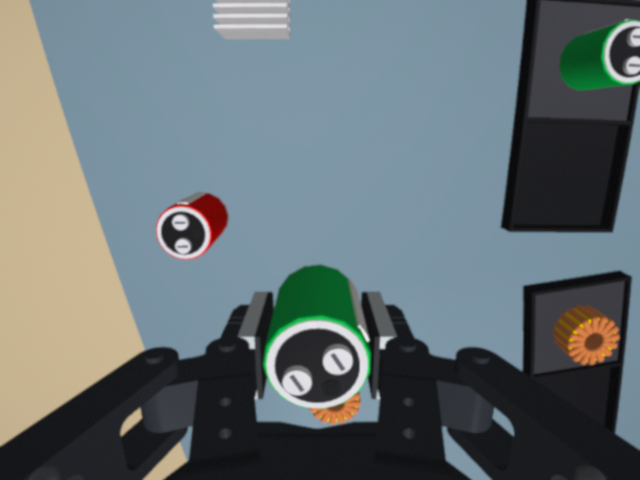

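It is held upright. I'll carry it to the small-cap tray.

arm_command --pt "3 12 0" --pt "5 22 0" --pt "6 28 0" --pt "7 30 0" --pt "7 30 0" --pt "6 26 0" --pt "4 16 0" --pt "3 11 0" --pt "0 0 0" --pt "0 0 15" --pt "0 0 28" --pt "0 0 28" --pt "0 0 20" --pt "0 0 12" --pt "0 0 6" --pt "0 0 0" --roll '[0,0,0,0,0,0,0,0,0,0,0,0,0,0,0,0]' --claw '[1,1,1,1,1,1,1,1,1,1,1,1,1,1,1,1]'

```text
t: 13.67
eef_pos: [0.6471, 0.0569, 0.0366]
eef_rot: [-2.424, -1.996, 0.004]
contact_force: [-0.1, 0.3, -0.9]
gripper_width: 0.0337
grip_force: 35.1
```

```bash
cat > tc.py <<'E'
from m import *
# tray outline (rim plane) seen by the wrist camera: compartment target relative to TCP is checked by the rim corners
c=cap('wrist'); P=cloud(c).reshape(-1,3)*1000; s=readout.state()
x,y=float(sys.argv[1]),float(sys.argv[2])
q=P[(abs(P[:,2]-14)<3)&(np.hypot(P[:,0]-x,P[:,1]-y)<110)]
r=cv2.minAreaRect(q[:,:2].astype(np.float32)); print('rim',len(q),np.round(r[0],1),np.round(r[1],1),round(r[2],1),'tcp',np.round(s['eef_pos']*1000,1),np.round(s['contact_force'],1))
E
python3 tc.py 655 93
```

```text
rim 9050 [655.4  94.4] [151.8  78.5] 78.7 tcp [648.  57.  38.] [0.8 0.2 0. ]
```

The wrist camera puts the tray at (655.4, 94.4), so the TCP is centred within 1 mm. Lowering.

arm_command --pt "0 0 3" --pt "0 0 2" --pt "0 0 1" --pt "0 0 1" --pt "0 0 0.5" --pt "0 0 0.5" --pt "0 0 0" --pt "0 0 0" --roll '[0,0,0,0,0,0,0,0]' --claw '[1,1,1,1,1,1,1,1]'

```text
t: 14.38
eef_pos: [0.6485, 0.057, 0.0315]
eef_rot: [2.425, 1.997, 0.001]
contact_force: [-2.8, -1.1, 7.6]
gripper_width: 0.0341
grip_force: 36.0
```

arm_command --pt "0 0 -0.5" --pt "0 0 0" --pt "0 0 0" --pt "0 0 0" --pt "0 0 0" --pt "0 0 0" --pt "0 0 0" --pt "0 0 -10" --pt "0 0 -25" --pt "0 0 -35" --pt "0 0 -40" --pt "0 0 -40" --pt "0 0 -20" --pt "0 0 0" --roll '[0,0,0,0,0,0,0,0,0,0,0,0,0,0]' --claw '[1,0.5,0.3,0.2,0.1,0,0,0,0,0,0,0,0,0]'

```text
t: 15.55
eef_pos: [0.6512, 0.0573, 0.2077]
eef_rot: [2.421, 1.994, 0.013]
contact_force: [0.4, 0.4, 0.3]
gripper_width: 0.0852
grip_force: 0.0
```

```bash
python3 w.py 648 57 51 w6.png
```

```text
wrist 1651 top z 50.7 rect [648.3  56.8] [34.3 33.7] 79.4 d_tool [-0.6 -1.5 -0. ] tcp [649.9  57.1 204.7]
```

arm_command --pt "0 0 0" --pt "-12 -10 0" --pt "-22 -18 0" --pt "-27 -24 0" --pt "-28 -24 0" --pt "-28 -24 0" --pt "-26 -23 0" --pt "-18 -15 0" --pt "-10 -8 0" --pt "-5 -5 0" --pt "0 0 0" --pt "0 0 0" --roll '[3,0,0,0,0,0,0,0,0,0,0,0]' --claw '[0,0.1,0.2,0.2,0.2,0.2,0.2,0.2,0.2,0.2,0.2,0.2]'

```text
t: 16.6
eef_pos: [0.4598, -0.0769, 0.2008]
eef_rot: [2.477, 1.933, 0.001]
contact_force: [-0.1, 1.9, 0.1]
gripper_width: 0.0683
grip_force: 0.0
```

```bash
python3 - <<'E'
from w import *
c=look(460,-77.5,27,'w7.png'); P=cloud(c)*1000; hsv=cv2.cvtColor(c['image'],cv2.COLOR_RGB2HSV)
m=(hsv[...,2]<70)&(np.hypot(P[...,0]-460,P[...,1]+77)<33)&(P[...,2]<9)
X=P[m][:,:2]; r=cv2.minAreaRect(X.astype(np.float32)); print('plate',len(X),np.round(r[0],1),np.round(r[1],1),r[2])
s=readout.state(); print(2*np.degrees(np.arctan2(s['eef_rot'][1],s['eef_rot'][0])))
E
```

```text
wrist 1643 top z 26.2 rect [458.5 -77.1] [39.  39.2] 20.7 d_tool [-0.7 -1.4 -0. ] tcp [460.1 -76.7 200.8]
plate 477 [458.8 -76.8] [39.9 40.1] 75.55218505859375
75.96112047173169
```

View pics/w7.png

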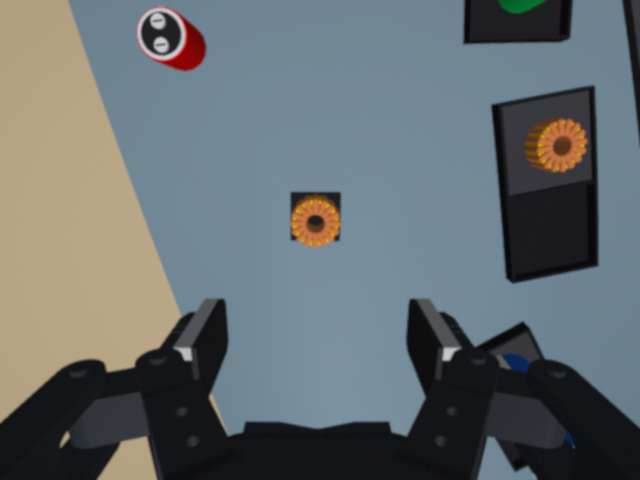

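The small cap's top is at 50.7 mm against 51 expected, so it stands flat. The choke is at (315,220), its plate square to the jaws and within 1.5 mm. Descending.

arm_command --pt "-0.5 -1 20" --pt "0 0 38" --pt "0 0 38" --pt "0 0 38" --pt "0 0 28" --pt "0 0 16" --pt "0 0 0" --pt "0 0 0" --pt "0 0 0" --pt "0 0 0" --pt "0 0 0" --pt "0 0 0" --pt "0 0 0" --pt "0 0 0" --roll '[0,0,0,0,0,0,0,0,0,0,0,0,0,0]' --claw '[0.2,0.2,0.2,0.2,0.2,0.2,0.2,1,1,1,1,1,1,1]' --grip_force 45

```text
t: 17.82
eef_pos: [0.4591, -0.0774, 0.024]
eef_rot: [2.475, 1.932, 0.003]
contact_force: [-0.8, 1.5, 8.1]
gripper_width: 0.0381
grip_force: 45.8
```

arm_command --pt "0 0 0" --pt "0 0 -2" --pt "0 0 -10" --pt "0 0 -25" --pt "0 0 -30" --pt "0 0 -23" --pt "0 0 0" --pt "0 0 0" --roll '[0,0,0,0,0,0,0,0]' --claw '[1,1,1,1,1,1,1,1]'

```text
t: 18.48
eef_pos: [0.4588, -0.0775, 0.1146]
eef_rot: [2.474, 1.931, 0.004]
contact_force: [-0.1, -0.4, -0.9]
gripper_width: 0.0384
grip_force: 45.4
```

```bash
python3 t.py w8.png
```

```text
width 37.9496201205867 tcp [457.9 -77.3 113.4] grip 45.44569909572601
-1 2902 tip z pct [-13.4   4.1   8.9  20.4  21.7]
1 3394 tip z pct [-9.9  6.2 19.5 20.6 21.9]
```

View pics/w8.png

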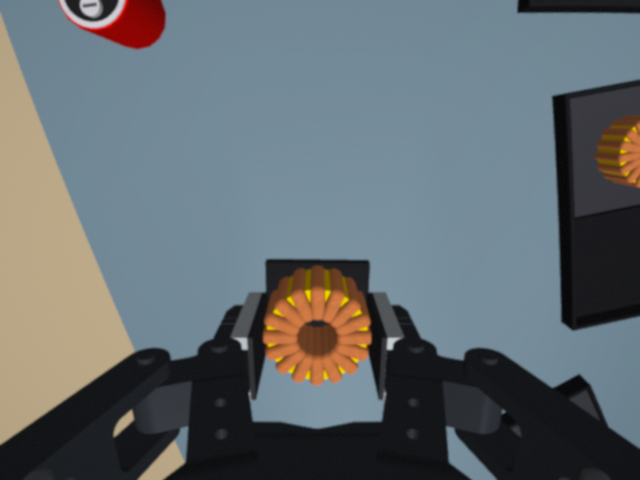

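The choke is held level, plate square to the jaws. Carrying it over.

arm_command --pt "0 0 0" --pt "0 0 0" --pt "-3 13 0" --pt "-6 24 0" --pt "-8 31 0" --pt "-9 33 0" --pt "-9 33 0" --pt "-8 29 0" --pt "-5 19 0" --pt "-3 9 0" --pt "-1.5 4 0" --pt "0 0 0" --pt "0 0 15" --pt "0 0 26" --pt "0 0 20" --pt "0 0 12" --pt "0 0 6" --pt "0 0 0" --roll '[-6,-6,0,0,0,0,0,0,0,0,0,0,0,0,0,0,0,0]' --claw '[1,1,1,1,1,1,1,1,1,1,1,1,1,1,1,1,1,1]'

```text
t: 20.03
eef_pos: [0.6493, -0.1363, 0.0326]
eef_rot: [-2.259, -2.18, 0.002]
contact_force: [-0.4, -0.6, -0.5]
gripper_width: 0.0379
grip_force: 45.5
```

```bash
python3 tc.py 653 -100; cp pics/w8.png /dev/null; python3 -c "
from h import *;cap('wrist','w9.png')"
```

```text
rim 11050 [ 675.2 -100.8] [152.5 123.7] 87.4 tcp [ 650.2 -136.5   33.7] [-0.8  0.5 -1. ]
```

View pics/w9.png

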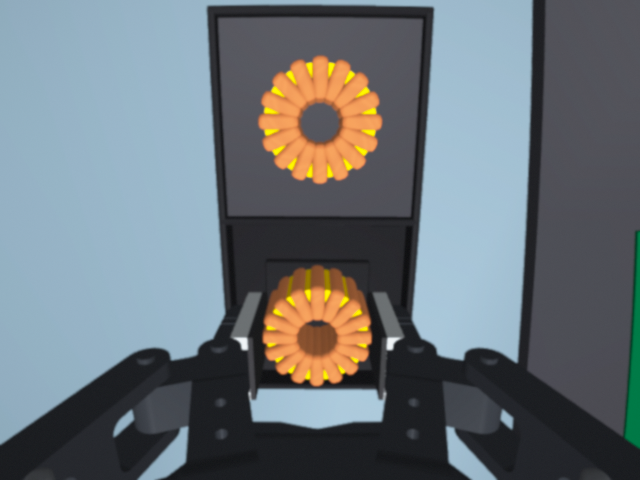

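The choke is centred between the tray walls and parallel to its neighbour. Lowering it.

arm_command --pt "0 1 3" --pt "0 0 2" --pt "0 0 1" --pt "0 0 1" --pt "0 0 0.5" --pt "0 0 0.5" --pt "0 0 0" --pt "0 0 0" --roll '[0,0,0,0,0,0,0,0]' --claw '[1,1,1,1,1,1,1,1]'

```text
t: 20.8
eef_pos: [0.6521, -0.1368, 0.0271]
eef_rot: [2.26, 2.181, 0.0]
contact_force: [-4.1, 0.5, 10.0]
gripper_width: 0.038
grip_force: 46.7
```

arm_command --pt "0 0 -0.5" --pt "0 0 -0.5" --pt "0 0 0" --pt "0 0 0" --pt "0 0 0" --pt "0 0 0" --pt "0 0 0" --pt "0 0 -10" --pt "0 0 -25" --pt "0 0 -35" --pt "0 0 -40" --pt "0 0 -40" --pt "0 0 -20" --pt "0 0 0" --roll '[0,0,0,0,0,0,0,0,0,0,0,0,0,0]' --claw '[1,1,0.5,0.3,0.2,0.1,0.1,0.1,0.1,0.1,0.1,0.1,0.1,0.1]'

```text
t: 21.97
eef_pos: [0.6549, -0.1374, 0.2039]
eef_rot: [2.255, 2.176, 0.009]
contact_force: [0.6, 0.1, 0.5]
gripper_width: 0.0768
grip_force: 0.0
```

```bash
python3 w.py 652 -137 30 w10.png
```

```text
wrist 1645 top z 29.2 rect [ 652.3 -137.2] [39.2 39.1] 10.8 d_tool [-0.1 -1.2 -0. ] tcp [ 653.6 -137.1  200.8]
```

arm_command --pt "0 0 0" --pt "0 0 0" --pt "13 -11 0" --pt "24 -21 0" --pt "27 -23 0" --pt "27 -23 0" --pt "27 -23 0" --pt "27 -23 0" --pt "27 -23 0" --pt "27 -23 0" --pt "27 -23 0" --pt "26 -23 0" --pt "20 -18 0" --pt "13 -11 0" --pt "6.5 -6 0" --pt "0 0 0" --pt "0 0 0" --roll '[5,4,0,0,0,0,0,0,0,0,0,0,0,0,0,0,0]' --claw '[0.1,0.1,0.1,0.1,0.1,0.1,0.1,0.1,0.1,0.1,0.1,0.1,0.1,0.1,0.1,0.1,0.1]'

```text
t: 23.43
eef_pos: [0.4612, 0.1971, 0.1963]
eef_rot: [2.424, 1.998, -0.002]
contact_force: [0.6, -0.5, -0.1]
gripper_width: 0.0768
grip_force: 0.0
```

```bash
python3 w.py 461 197 30 w11.png;  python3 -c "
from h import *;s=readout.state();print(s['eef_pos'],s['gripper_width'],2*np.degrees(np.arctan2(s['eef_rot'][1],s['eef_rot'][0])))
a=cv2.imread('pics/w10.png');b=cv2.imread('pics/w11.png');cv2.imwrite('pics/c11.png',np.hstack([cv2.resize(a,(400,300)),cv2.resize(b,(400,300))]))"
```

```text
wrist 1105 top z 28.2 rect [459.8 197.9] [30.4 42. ] 78.4 d_tool [ 0.8 -2.   0. ] tcp [461.6 196.7 196.4]
[0.46162125 0.19674222 0.19639799] 0.0766264418248268 78.9559785528062
```

View pics/c11.png

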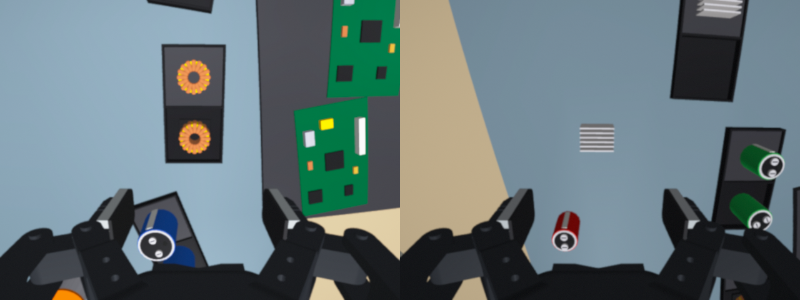

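On the left, the choke sits square in its compartment: its top reads 29.2 mm, 3 mm higher than on the bench. On the right, the heatsink is square to the jaws with its 42 mm side along the closing line. Descending.

arm_command --pt "0.5 -1.5 20" --pt "0 0 38" --pt "0 0 38" --pt "0 0 38" --pt "0 0 26" --pt "0 0 15" --pt "0 0 0" --pt "0 0 0" --pt "0 0 0" --pt "0 0 0" --pt "0 0 0" --pt "0 0 0" --pt "0 0 0" --pt "0 0 0" --roll '[0,0,0,0,0,0,0,0,0,0,0,0,0,0]' --claw '[0.1,0.1,0.1,0.1,0.1,0.1,0.1,1,1,1,1,1,1,1]' --grip_force 40

```text
t: 24.65
eef_pos: [0.4612, 0.1985, 0.0233]
eef_rot: [2.424, 1.997, 0.004]
contact_force: [1.1, -1.4, 8.3]
gripper_width: 0.0409
grip_force: 41.4
```

arm_command --pt "0 0 0" --pt "0 0 -2" --pt "0 0 -10" --pt "0 0 -25" --pt "0 0 -30" --pt "0 0 -23" --pt "0 0 0" --pt "0 0 0" --roll '[0,0,0,0,0,0,0,0]' --claw '[1,1,1,1,1,1,1,1]'

```text
t: 25.32
eef_pos: [0.4609, 0.1987, 0.1137]
eef_rot: [2.424, 1.997, 0.006]
contact_force: [-0.4, -0.8, -1.3]
gripper_width: 0.041
grip_force: 40.7
```

```bash
python3 t.py w12.png; python3 - <<'E'
from h import *
s=readout.state(); P=cloud(cap('wrist')).reshape(-1,3)*1000; Rt=R.from_rotvec(s['eef_rot']); L=Rt.inv().apply(P-s['eef_pos']*1000)
q=L[(abs(L[:,0])<20)&(abs(L[:,1])<17)&(abs(L[:,2])<20)]; q=q[q[:,2]<np.median(q[:,2])+3]
A=np.c_[q[:,:2],np.ones(len(q))]; print('top plane slopes,z',np.linalg.lstsq(A,q[:,2],rcond=None)[0],len(q))
E
```

```text
width 41.25496551164582 tcp [460.1 198.3 112.5] grip 40.7046103477478
-1 2323 tip z pct [-15.6  -1.    2.9   5.7   9.9]
1 2750 tip z pct [-12.4  -0.8   2.1   5.1   9.4]
top plane slopes,z [-4.31542989e-03  1.84913146e-03 -3.43885237e+00] 7301
```

The heatsink is held level. Carrying it over.

arm_command --pt "0 0 0" --pt "8 12 0" --pt "14 20 0" --pt "18 26 0" --pt "19 27 0" --pt "16 23 0" --pt "9 13 0" --pt "4.5 6 0" --pt "2 3 0" --pt "0 0 0" --pt "0 0 15" --pt "0 0 26" --pt "0 0 20" --pt "0 0 12" --pt "0 0 6" --pt "0 0 0" --roll '[3,0,0,0,0,0,0,0,0,0,0,0,0,0,0,0]' --claw '[1,1,1,1,1,1,1,1,1,1,1,1,1,1,1,1]'

```text
t: 26.75
eef_pos: [0.6066, 0.2539, 0.0316]
eef_rot: [-2.476, -1.933, 0.004]
contact_force: [-0.7, 0.2, -0.6]
gripper_width: 0.0413
grip_force: 40.7
```

```bash
python3 tc.py 617 291; python3 -c "
from h import *;cap('wrist','w13.png')"
```

```text
rim 9635 [616.8 291.6] [151.1  78.3] 76.8 tcp [607.6 254.3  32.7] [-0.3  0.2 -0. ]
```

View pics/w13.png

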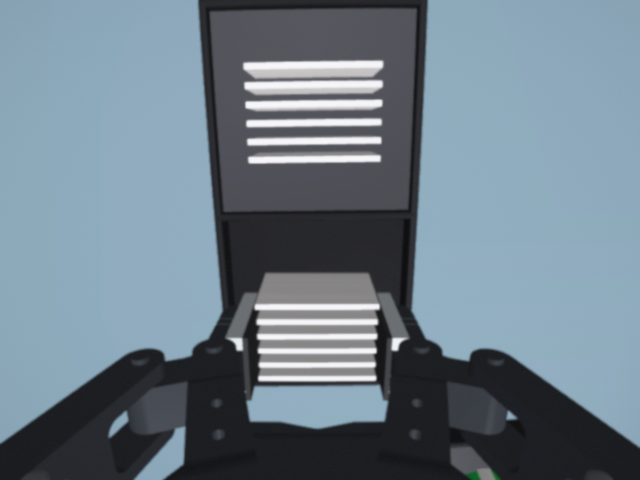

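The heatsink is centred and parallel to its neighbour, within 1.5 mm. Lowering.

arm_command --pt "0.5 0 3" --pt "0 0 2" --pt "0 0 1" --pt "0 0 1" --pt "0 0 0.5" --pt "0 0 0.5" --pt "0 0 0" --pt "0 0 0" --roll '[0,0,0,0,0,0,0,0]' --claw '[1,1,1,1,1,1,1,1]'

```text
t: 27.52
eef_pos: [0.6084, 0.255, 0.0263]
eef_rot: [2.476, 1.933, 0.001]
contact_force: [-4.1, -1.1, 13.3]
gripper_width: 0.0409
grip_force: 42.2
```

arm_command --pt "0 0 -0.5" --pt "0 0 -0.5" --pt "0 0 0" --pt "0 0 0" --pt "0 0 0" --pt "0 0 0" --pt "0 0 0" --pt "0 0 -10" --pt "0 0 -25" --pt "0 0 -35" --pt "0 0 -40" --pt "0 0 -40" --pt "0 0 -20" --pt "0 0 0" --pt "0 0 0" --roll '[0,0,0,0,0,0,0,0,0,0,0,0,0,0,0]' --claw '[1,1,0.5,0.3,0.2,0.1,0.1,0.1,0.1,0.1,0.1,0.1,0.1,0.1,0.1]'

```text
t: 28.77
eef_pos: [0.6089, 0.2552, 0.198]
eef_rot: [2.476, 1.933, 0.005]
contact_force: [0.4, 0.1, -0.5]
gripper_width: 0.077
grip_force: 0.0
```

```bash
python3 - <<'E'
from w import *
look(608.5,255,32,'w14.png')
for x,y,h in [(620,-340,61),(648,57,51),(652,-137,30),(608,255,32),(443,-389,46),(392,77,48)]: look(x,y,h,'s14.png' if h==61 else None,'scene')
E
```

```text
wrist 1240 top z 31.2 rect [608.4 254.7] [30.6 41.8] 75.6 d_tool [-0.1  0.5  0. ] tcp [608.  254.8 196.1]
scene 301 top z 61.3 rect [ 622.  -338.4] [49.2 49.1] 44.6 d_tool [-5.718e+02  1.580e+02  3.000e-01] tcp [607.4 254.6 195. ]
scene 227 top z 50.9 rect [651.3  56.6] [33.5 33.7] 41.0 d_tool [-1.813e+02  9.080e+01  1.000e-01] tcp [607.3 254.5 194.4]
scene 215 top z 29.4 rect [ 655.1 -137.2] [39.5 37.9] 22.6 d_tool [-3.683e+02  1.415e+02  3.000e-01] tcp [607.2 254.5 194.1]
scene 202 top z 31.6 rect [609.  253.2] [29.4 44.6] 75.9 d_tool [-0.9  1.9 -0. ] tcp [607.3 254.6 194.1]
scene 312 top z 45.5 rect [ 444.4 -389.4] [60.3 58.1] 65.3 d_tool [-664.3   -1.9    1. ] tcp [607.5 254.6 194.3]
scene 158 top z 47.9 rect [395.8  76.7] [33.8 33.2] 56.6 d_tool [-224.1 -162.3    0.6] tcp [607.7 254.7 194.5]
```

View pics/s14.png

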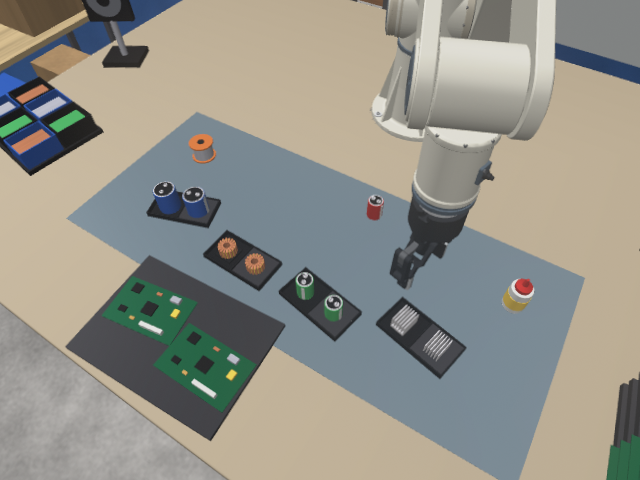

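All four parts stand beside their twins: large caps at (165,195), chokes at (228,248), green caps at (304,285) and heatsinks at (404,319). The reel, the bottle and the red part have not moved. The arm is clear, so I'm handing in the job.

```bash
python3 -c "
from station import job;print(job.finish_job())"
```

```text
the job is handed in; nothing more can be done
None
```

All four parts are upright and flat in their own tray compartments, none was dropped, the reel and flux bottle were left untouched, and the job was handed in at about 29 s.

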